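# Click the stop collar home on the weld fixture's pin

### The job

Pick up the aluminium stop collar and slide it, as it stands, down over the upright pin of the weld fixture, pressing it with the gripper past the pin's sprung balls until it clicks and sits fully home on the pin's seat, then let go of it. Press gently, do not ram it down on the pin, and leave the washer, the hub and the hammer where they lie.

Things in the scene. Friction and masses are not known exactly. Their poses are not given: they have to be found in the camera images.
- collar: the stop collar: a bare aluminium tube standing loose on the bench, 40 mm outside, 42 mm tall, about 90 g; origin at the centre of its underside, z up along the tube. Its bore is 25 mm across in the lowest 9 mm (an inner lip) and 32 mm above. It already stands the right way up, lip end down, and goes onto the pin so. Grip it across its upper part.
- fixture: the weld fixture, fixed to the bench: a steel plate 100 x 100 x 22 mm with a dark round boss 52 mm across, its top 38 mm above the bench; an upright steel pin stands out of its centre. Origin at the centre of the plate's underside, z up along the pin's axis. A contact force over 40 N between collar and fixture (your push plus up to 10 N from the balls) counts as ramming.
- boss_top (a point): the point on the pin's axis at the boss's top, 38 mm above the bench. Pin: 22 mm diameter, coned over its last 8 mm to 12 mm, tip 36 mm above a round seat 38 mm across at its foot. Pin and seat are clamped in the boss at a height that differs each time and is not measured: seat 46 to 64 mm, pin tip 82 to 100 mm above the bench.
- plate_top (a point): the point on the pin's axis 22 mm above the bench. Detent: 3 sprung balls round the pin stand out 4 mm, centres 13 mm above the seat. The lip meets them about 18 mm above the seat; about 10 N pushes it on, then 1 to 3 N while it rides over them; about 5 mm above the seat they snap out over the lip (the click), pull it down with 5 to 8 N and hold it on the seat. Resting on the balls is not home.
- washer: a thick plain steel washer lying flat among the parts, 54 mm outside, 28 mm hole, 14 mm thick, loose; origin at the centre of its underside. Not part of the job.
- hub: a solid dark steel flanged hub standing flange down, flange 52 mm across and 10 mm thick, stem 32 mm across, 30 mm tall in all, loose; origin at the centre of its underside. Not part of the job.
- hammer: a hammer with a wooden handle lying on the bench to the right of the parts, about 280 mm long, loose; origin under its middle. Not part of the job.
There are look-alikes about, which are no part of the job. Leave any brown look-alike of the fixture alone. What is shaped like the collar but pink is not meant.

How it is judged (in metres and radians):
On the way, in this order (a step that is already met when the one before it is completed fails the run):
1. the gripper holds the collar threaded on the pin, above the sprung balls or on them (underside 10 to 33 mm above the seat) (horizontal distance between collar and fixture below 0.005 m and distance between collar and pin_seat between 0.017 and 0.04 m and contact force between the fingers and collar above 0.5 N), for 0.05 s.
2. pressed by the gripper, the collar has passed the balls and stands on the seat (horizontal distance between collar and fixture below 0.004 m and contact force between collar and pin_seat above 0.5 N and contact force between the fingers and collar above 0.3 N), for 0.05 s.
At the end, for the whole second after the job is handed in: The collar stands upright (within 0.05 rad) and at rest on the pin's seat, its underside in contact with the seat and its axis within 4 mm of the pin's, the balls snapped out over its lip, and the gripper has let go (horizontal distance between collar and fixture below 0.004 m and contact force between collar and pin_seat above 0.5 N and distance between collar and pin_seat below 0.0095 m and angle between collar's own z axis and vertical below 0.05 rad and linear speed of collar below 0.01 m/s and contact force between the fingers and collar below 0.05 N); the robot touches nothing.
It fails at once if the collar is rammed: more than 40 N between collar and fixture (contact force between collar and fixture above 40 N).
It fails at once if the washer is moved by more than 20 mm (distance of washer from where it was at the start of the episode above 0.02 m).
It fails at once if the hub is moved by more than 20 mm (distance of hub from where it was at the start of the episode above 0.02 m).
It fails at once if the hammer is moved by more than 20 mm (distance of hammer from where it was at the start of the episode above 0.02 m).
It also fails if it takes over 53 s, if anything falls off the work surface, if the arm or the gripper's body presses on something with over 40 N, if the wrist force passes 120 N, or if a joint passes its speed limit or range.

### The arm

A 6-joint arm with a two-finger parallel gripper is mounted at the origin on the work surface. World frame = base frame: x ahead of the robot, y to its left, z up, the work surface at z = 0. Lengths are in mm, angles in rad, forces in N, time in s.
With the tool pointing down it reaches from about 300 to 825 mm from the base axis. Payload 5.4 kg.
Tool frame: the origin (TCP) lies midway between the tips of the shut fingers; the grasp point (between the pads) lies env.grip_depth behind it (env.grip_depth is the distance from the TCP to the grasp point, in mm); z points along the fingers, x is the direction in which the jaws open and shut, and the axes are right-handed (so a half turn about z gives the same grasp; the last joint's range is limited). The gripper opens to 92 mm and grips with 3 to 60 N. Pads are 20 mm wide; open, the fingers measure 128 mm over their backs; the gripper's body (75 mm by 189 mm) begins 69 mm behind the grasp point.
Start: joints at [-1.442, 0.158, 1.597, -0, 1.386, -0.21], TCP at [191.08, -542.304, 188.301] pointing down, gripper open.
Joint ranges: [-2.91, 2.91], [-0.94, 2.29], [0.18, 2.7], [-1.29, 4.43], [0.17, 2.64], [-3, 3]. Speed limits (rad/s): [2.57, 2.57, 3.14, 3.14, 3.14, 3.14].

### API

Orientations are given as a rotation vector (axis times angle).
In Python, from workcell import env gives the robot as it stands.
- The arm moves only by the tool apply_moves, never from a script. Its argument "commands" is a list of rows, each an object of numbers: "tx", "ty", "tz": the shift along the tool's x, y, z in m; "twist": the turn about the tool's z in degrees. In form: [{"tx": .., "ty": .., "tz": .., "twist": ..}, ...]. A call has 1 to 5 rows; each row is the pose to reach, as a shift and turn from the pose commanded when the call began, along the tool's axes at that moment; what a row does not reach only later rows make up. A row lasts 1/10 s, in which the tool goes at most 50 mm and 8.59 degrees, less where a joint would pass 70% of its speed; a pose out of reach is approached as far as the arm can. A call with a gripper value outside its range is refused whole. "hand" is the finger opening in m, from 0 to 0.0919, set as the call begins (left out, the last holds). The fingers move at their own pace and stop on an object; "force" is the grip in N (left out, the last holds). Time passes only in rows, so rows that repeat a pose let the fingers close. It gives the time, the measured TCP pose, the force and the opening at its end, in the units of the state.
- env.get_obs(): the state, without advancing time (a new reading comes with each control period).
- env.camera(name): name is "side" or "top" or "wrist"; returns the picture (400x640x3 uint8, red, green, blue); there is no depth.
- env.get_calibration(name): a dict with "intrinsics" (3x3 intrinsics, pixels), "k1" (the pictures are not rectified: a ray, as slopes to the right and down, at radius r is drawn at 1 + k1 r^2 times it, then the intrinsics apply), "extrinsics" (4x4, takes a point from camera to world coordinates). Camera axes: x right, y down, z forward; pixel columns grow to the right and rows downward; lengths in mm; the calibration is good to about 2 mm. A picture is of the moment at which its call begins: read the wrist's pose just before it. get_calibration takes no time and is no camera call; for the wrist camera it gives the pose at the moment of the call.
- env.sign_off(): hands the job in, once; it reports no verdict.
The state is a dict: "time_s": time; "q": joint angles; "dq": joint speeds; "effort": joint torques, N m; "position": TCP position; "tcp_rot": TCP orientation; "force": force on the tool from outside, world axes, zero at the start; "torque": the same for the moment, N m; "grip_width": finger opening in mm.
Only numpy, scipy, OpenCV 4.12 (cv2) and the standard library are available. Lean on these libraries where they do the work, as an engineer would, in place of code of your own. Each camera call takes 0.05 s, during which the arm holds its last target. There are 200 camera calls.

## Working session

There is one attempt and no reset: what is moved stays moved. The work goes in short steps, Python scripts to look and compute and a tool call to move; the robot and the scene stay as the last step left them, time stands still between calls to the robot, and variables do not carry over. Pictures are saved under pics/ and viewed, about 8 in all and at most 12, crops included, and the job is handed in when it is done.

Besides the shell and the picture viewer there is one more tool, called after "Call:" by a JSON object that holds its "api" and its "payload". apply_moves: Moves the arm, as the interface text tells. Its arguments: {"type":"object","properties":{"commands":{"type":"array","items":{"type":"object","properties":{"tx":{"type":"number"},"ty":{"type":"number"},"tz":{"type":"number"},"twist":{"type":"number"}}}},"hand":{"type":"number"},"force":{"type":"number"}},"required":["commands"]}

```bash
mkdir -p pics; ls; python3 - <<'E'
from workcell import env
import cv2,numpy as np
np.set_printoptions(precision=4,suppress=True)
print(env.get_obs(),env.grip_depth)
for n in("top","side","wrist"):
    print(n,env.get_calibration(n))
    cv2.imwrite(f"pics/{n}0.png",env.camera(n)[...,::-1])
E
```

```text
pics
{'time_s': 0.0, 'q': array([-1.4421,  0.1591,  1.5982,  0.    ,  1.3862, -0.2101]), 'dq': array([ 0.0004, -0.    ,  0.0001,  0.0009, -0.0005,  0.0013]), 'effort': array([  0.0015, -38.5568, -32.211 ,   0.0703,   0.038 ,  -0.0002]), 'position': array([ 190.9758, -541.654 ,  187.3204]), 'tcp_rot': array([-2.563 ,  1.8144,  0.002 ]), 'force': array([-0.0828,  0.1761, -0.5559]), 'torque': array([-0.024 , -0.0053, -0.0287]), 'grip_width': 92.30725771375688} 18.700000000000003
top {'intrinsics': array([[429.0508,   0.    , 314.8498],
       [  0.    , 429.0508, 205.4941],
       [  0.    ,   0.    ,   1.    ]]), 'k1': 0.021899279565503235, 'extrinsics': array([[ -0.0846,  -0.968 ,   0.2362, 289.9079],
       [ -0.9964,   0.0832,  -0.016 , -88.9657],
       [ -0.0042,  -0.2367,  -0.9716, 937.6474],
       [  0.    ,   0.    ,   0.    ,   1.    ]])}
side {'intrinsics': array([[441.913 ,   0.    , 318.0769],
       [  0.    , 441.913 , 197.4923],
       [  0.    ,   0.    ,   1.    ]]), 'k1': -0.023747843618173677, 'extrinsics': array([[ -0.9183,  -0.2937,   0.2656, 219.7533],
       [ -0.3958,   0.6979,  -0.5969, 532.4487],
       [ -0.0101,  -0.6533,  -0.7571, 845.3456],
       [  0.    ,   0.    ,   0.    ,   1.    ]])}
wrist {'intrinsics': array([[304.8332,   0.    , 322.4856],
       [  0.    , 304.8332, 198.3816],
       [  0.    ,   0.    ,   1.    ]]), 'k1': 0.013351055169095287, 'extrinsics': array([[   0.333 ,   -0.9022,   -0.2741,  270.0667],
       [  -0.9429,   -0.319 ,   -0.0955, -515.2528],
       [  -0.0013,    0.2902,   -0.957 ,  385.3868],
       [   0.    ,    0.    ,    0.    ,    1.    ]])}
```

View pics/top0.png

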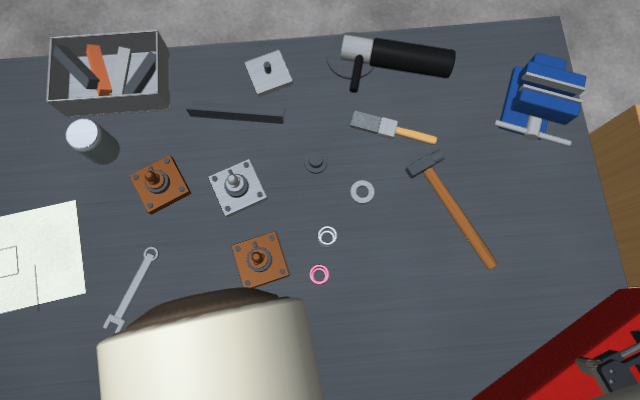

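View pics/side0.png

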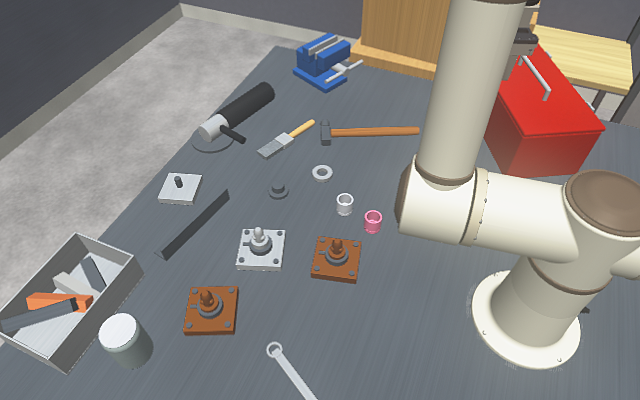

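Top view: the bare aluminium tube stands at (327,236). Look-alikes are the pink tube (319,274) and the flat washer (362,191). The steel fixture is at (237,185). Its look-alikes are two brown copies, (159,183) and (260,259), and a plain plate with a stub (268,72). I choose the tube at (327,236) and the fixture at (237,185), and check both in a close crop.

```bash
cat > h.py <<'E'
import cv2,numpy as np
from workcell import env
np.set_printoptions(precision=2,suppress=True)
def proj(c,P):
    E=np.linalg.inv(c["extrinsics"]); P=np.atleast_2d(P)@E[:3,:3].T+E[:3,3]
    s=P[:,:2]/P[:,2:]; s=s*(1+c["k1"]*(s**2).sum(1,keepdims=True))
    K=c["intrinsics"]; return s*[K[0,0],K[1,1]]+K[:2,2]
def ray(c,uv):
    K=c["intrinsics"]; d=(np.array(uv,float)-K[:2,2])/[K[0,0],K[1,1]]; s=d.copy()
    for _ in range(9): s=d/(1+c["k1"]*(s@s))
    return c["extrinsics"][:3,3],c["extrinsics"][:3,:3]@np.r_[s,1]
def atz(c,uv,z):
    o,r=ray(c,uv); return o+r*(z-o[2])/r[2]
def circ(x,y,z,d,n=72):
    t=np.linspace(0,2*np.pi,n); return np.c_[x+d/2*np.cos(t),y+d/2*np.sin(t),0*t+z]
def crop(im,u,v,w,h,k): return cv2.resize(im[v:v+h,u:u+w],None,fx=k,fy=k,interpolation=cv2.INTER_CUBIC)
E
python3 - <<'E'
from h import *
t=cv2.imread("pics/top0.png");s=cv2.imread("pics/side0.png")
a=crop(t,200,150,150,120,5);cv2.imwrite("pics/c.png",np.vstack([crop(t,200,150,160,110,5)[:300*1],])) 
A=np.hstack([crop(t,205,155,65,65,6),crop(t,300,210,65,65,6)]);B=np.hstack([crop(s,230,215,65,33*2,6)[:390],crop(s,325,180,65,65,6)])
cv2.imwrite("pics/c1.png",cv2.resize(np.vstack([A,B]),None,fx=.77,fy=.77))
T,S=env.get_calibration("top"),env.get_calibration("side")
for n,p,z in(("collar",(327,235),42),("fixtop",(236,180),90)):print(n,atz(T,p,z))
for n,p,z in(("collar",(345,197),42),("fixtop",(260,229),90)):print(n,atz(S,p,z))
E
```

```text
collar [ 441.57 -123.84   42.  ]
fixtop [563.9   54.61  90.  ]
collar [ 442.58 -127.46   42.  ]
fixtop [563.73  66.37  90.  ]
```

View pics/c1.png

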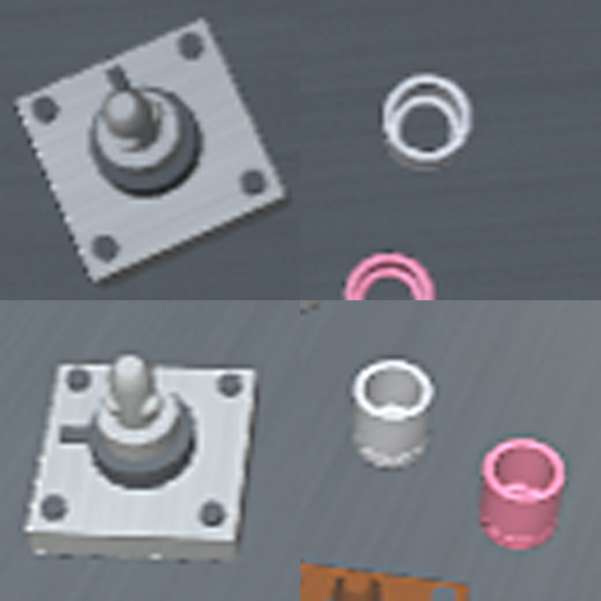

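Crop: the bare bright tube with an inner lip is the collar. The grey plate with dark boss, seat, pin and balls is the fixture. Collar at about (442,-125), with both cameras agreeing within 4 mm. I'm moving above it now.

Call:
{"api": "apply_moves", "payload": {"commands": [{"tx":-0.031,"ty":-0.0375},{"tx":-0.062,"ty":-0.075},{"tx":-0.093,"ty":-0.1125},{"tx":-0.124,"ty":-0.15},{"tx":-0.155,"ty":-0.1875}], "hand": 0.0919}}

```text
invalid input at $.commands[0]: expected keys tx, ty, tz, twist
```

Call:
{"api": "apply_moves", "payload": {"commands": [{"tx":-0.031,"ty":-0.0375},{"tx":-0.062,"ty":-0.075},{"tx":-0.093,"ty":-0.1125},{"tx":-0.124,"ty":-0.15},{"tx":-0.155,"ty":-0.1875}]}}

```text
invalid input at $.commands[0]: expected keys tx, ty, tz, twist
```

Call:
{"api": "apply_moves", "payload": {"commands": [{"tx":0},{"tx":0},{"tx":0}]}}

```text
invalid input at $.commands[0]: expected keys tx, ty, tz, twist
```

```bash
python3 - <<'E'
from h import *
import pickle
o=env.get_obs();print(o["time_s"],o["position"],o["tcp_rot"],o["force"])
c=env.get_calibration("wrist");im=env.camera("wrist")[...,::-1].copy();cv2.imwrite("pics/w1.png",im);pickle.dump(c,open("w1.pkl","wb"))
print(proj(c,[442,-125,42]),proj(c,o["position"]))
E
```

```text
0.15 [ 191.   -541.79  187.54] [-2.56  1.81  0.  ] [ 0.47  0.5  -0.92]
[[ -85.7  -300.45]] [[320.86 230.25]]
```

View pics/w1.png

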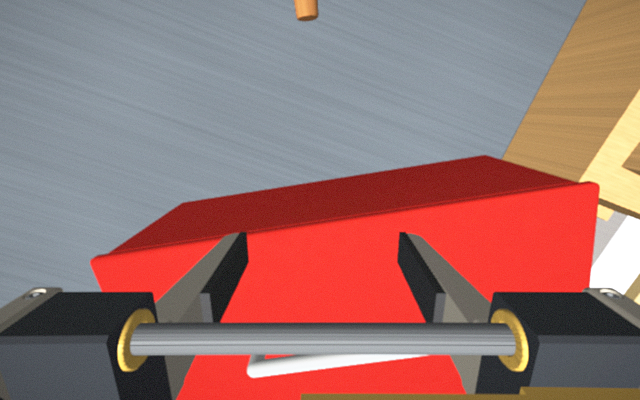

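The wrist view shows the gripper still above the red toolbox, because every row needs all four keys. I'll lift a little, then go.

Call:
{"api": "apply_moves", "payload": {"commands": [{"tx":0,"ty":0,"tz":-0.03,"twist":0},{"tx":-0.031,"ty":-0.0375,"tz":-0.03,"twist":0},{"tx":-0.062,"ty":-0.075,"tz":-0.03,"twist":0},{"tx":-0.093,"ty":-0.1125,"tz":-0.03,"twist":0},{"tx":-0.124,"ty":-0.15,"tz":-0.03,"twist":0}], "hand": 0.0919}}

```text
time_s: 0.7
position: [291.9, -373.8, 218.1]
tcp_rot: [-2.563, 1.816, -0.0]
force: [0.3, 0.2, -0.5]
grip_width: 92.0
```

Call:
{"api": "apply_moves", "payload": {"commands": [{"tx":-0.031,"ty":-0.0375,"tz":0,"twist":0},{"tx":-0.062,"ty":-0.075,"tz":0,"twist":0},{"tx":-0.093,"ty":-0.1125,"tz":0,"twist":0},{"tx":-0.124,"ty":-0.15,"tz":0,"twist":0},{"tx":-0.155,"ty":-0.1875,"tz":0,"twist":0}]}}

```text
time_s: 1.2
position: [417.3, -165.1, 218.4]
tcp_rot: [2.564, -1.816, 0.001]
force: [1.0, -1.3, 0.0]
grip_width: 92.1
```

Call:
{"api": "apply_moves", "payload": {"commands": [{"tx":-0.031,"ty":-0.0375,"tz":0,"twist":0},{"tx":-0.031,"ty":-0.0375,"tz":0,"twist":0},{"tx":-0.031,"ty":-0.0375,"tz":0,"twist":0},{"tx":-0.031,"ty":-0.0375,"tz":0,"twist":0}]}}

```text
time_s: 1.6
position: [441.3, -126.1, 218.1]
tcp_rot: [2.563, -1.816, -0.0]
force: [0.7, -1.5, -0.3]
grip_width: 91.8
```

```bash
python3 - <<'E'
from h import *
import pickle
o=env.get_obs();print(o["time_s"],o["position"],o["tcp_rot"],o["force"])
c=env.get_calibration("wrist");im=env.camera("wrist")[...,::-1].copy();cv2.imwrite("pics/w2.png",im);pickle.dump(c,open("w2.pkl","wb"))
print(proj(c,[442,-125,42]),proj(c,o["position"]))
E
```

```text
1.6 [ 441.26 -126.14  218.14] [ 2.56 -1.82 -0.  ] [ 0.7  -1.5  -0.27]
[[320.86 174.46]] [[320.87 230.25]]
```

View pics/w2.png

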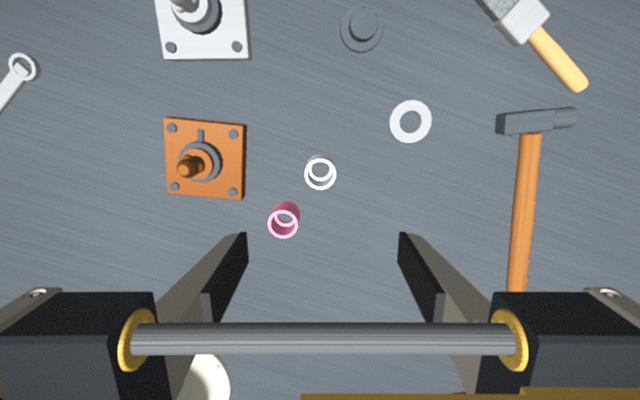

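Wrist view: collar rim ring at (320,174), exactly where predicted. The pink one is at (283,224) and the washer at (411,121), both clear of the fingers. I'll refine the centre by ellipse fit.

```bash
python3 - <<'E'
from h import *
import pickle
im=cv2.imread("pics/w2.png");c=pickle.load(open("w2.pkl","rb"))
m=(im.min(2)>200).astype(np.uint8);m[:150]=0;m[200:]=0;m[:,:295]=0;m[:,345:]=0
cs=max(cv2.findContours(m,0,1)[0],key=len);e=cv2.fitEllipse(cs);print(e)
P=atz(c,e[0],42);print(P, proj(c,circ(P[0],P[1],42,40)).min(0),proj(c,circ(P[0],P[1],42,40)).max(0),cs[:,0].min(0),cs[:,0].max(0))
o=env.get_obs();d=P-o["position"];r=cv2.Rodrigues(o["tcp_rot"])[0];print(r.T@(P-[0,0,42]+[0,0,10]-o["position"]))
E
```

```text
((319.69329833984375, 173.59800720214844), (30.85004997253418, 31.442203521728516), 124.24120330810547)
[ 442.56 -123.25   42.  ] [303.72 157.68] [335.67 189.02] [304 158] [335 189]
[ -2.59  -2.42 208.19]
```

Call:
{"api": "apply_moves", "payload": {"commands": [{"tx":-0.0025,"ty":-0.0024,"tz":0.03,"twist":0},{"tx":-0.0025,"ty":-0.0024,"tz":0.07,"twist":0},{"tx":-0.0025,"ty":-0.0024,"tz":0.11,"twist":0},{"tx":-0.0025,"ty":-0.0024,"tz":0.14,"twist":0},{"tx":-0.0025,"ty":-0.0024,"tz":0.14,"twist":0}]}}

```text
time_s: 2.15
position: [439.1, -121.5, 74.1]
tcp_rot: [2.561, -1.818, -0.015]
force: [0.3, 0.1, -1.2]
grip_width: 92.1
```

```bash
python3 - <<'E'
from h import *
o=env.get_obs();print(o["time_s"],o["position"],o["tcp_rot"],o["force"])
c=env.get_calibration("wrist");im=env.camera("wrist")[...,::-1].copy()
P=np.array([442.56,-123.25,42]);print(cv2.Rodrigues(o["tcp_rot"])[0].T@(P-o["position"]))
for z,d in((42,40),(42,32)):
  cv2.polylines(im,[np.round(proj(c,circ(P[0],P[1],z,d))*8).astype(int)],True,(0,0,255),1,cv2.LINE_AA,3)
cv2.imwrite("pics/w3.png",crop(im,220,150,200,150,4))
E
```

```text
2.15 [ 439.09 -121.49   74.14] [ 2.56 -1.82 -0.01] [ 0.31  0.1  -1.2 ]
[ 3.03 -2.89 32.1 ]
```

View pics/w3.png

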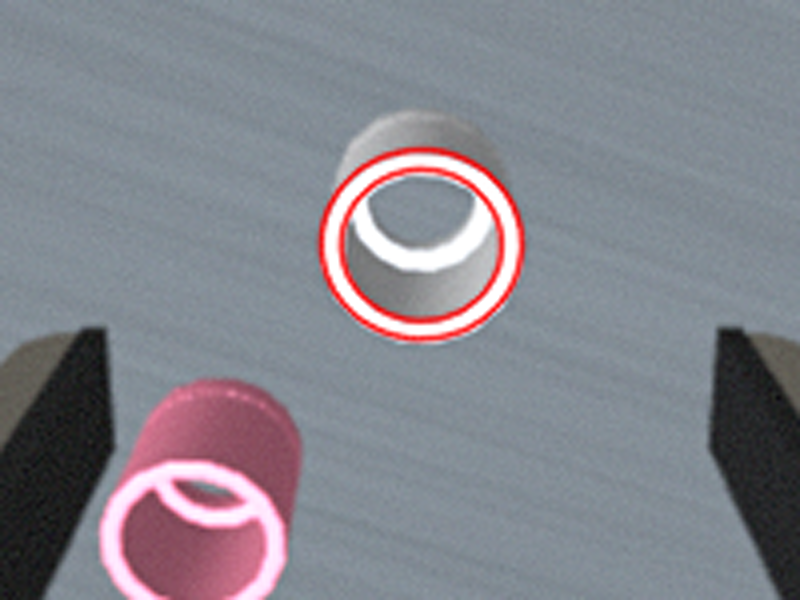

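The rim matches the projected model, so the collar position is good. The arm hasn't settled, so I'll settle it and re-read.

Call:
{"api": "apply_moves", "payload": {"commands": [{"tx":0,"ty":0,"tz":0,"twist":0},{"tx":0,"ty":0,"tz":0,"twist":0},{"tx":0,"ty":0,"tz":0,"twist":0}]}}

```text
time_s: 2.5
position: [444.4, -123.1, 80.1]
tcp_rot: [-2.564, 1.815, -0.005]
force: [-0.4, 0.8, -0.9]
grip_width: 91.9
```

```bash
cat >> h.py <<'E'
def rel(P):
    o=env.get_obs();R=cv2.Rodrigues(o["tcp_rot"])[0];print(round(o["time_s"],2),o["position"],o["tcp_rot"],R[:,2],o["force"],"grip %.1f"%o["grip_width"],"d_tool",R.T@(np.array(P)-o["position"]))
E
python3 -c "
from h import *
rel([442.56,-123.25,14])"
```

```text
2.5 [ 444.43 -123.07   80.12] [-2.56  1.82 -0.01] [ 0. -0. -1.] [-0.35  0.77 -0.94] grip 91.9 d_tool [-0.63  1.97 66.12]
```

Call:
{"api": "apply_moves", "payload": {"commands": [{"tx":0,"ty":0,"tz":0.013,"twist":0},{"tx":0,"ty":0,"tz":0.026,"twist":0},{"tx":0,"ty":0,"tz":0.036,"twist":0},{"tx":0,"ty":0,"tz":0.036,"twist":0},{"tx":0,"ty":0,"tz":0.036,"twist":0}]}}

```text
time_s: 3.0
position: [442.8, -121.9, 41.7]
tcp_rot: [2.564, -1.815, -0.002]
force: [-0.3, -0.7, 0.2]
grip_width: 91.9
```

```bash
python3 -c "
from h import *
rel([442.56,-123.25,14])"
```

```text
3.0 [ 442.76 -121.85   41.71] [ 2.56 -1.81 -0.  ] [-0.  0. -1.] [-0.26 -0.73  0.19] grip 91.9 d_tool [ 1.28  0.63 27.71]
```

Call:
{"api": "apply_moves", "payload": {"commands": [{"tx":0.0005,"ty":0.0005,"tz":0.008,"twist":0},{"tx":0.001,"ty":0.0005,"tz":0.016,"twist":0},{"tx":0.001,"ty":0.0005,"tz":0.024,"twist":0},{"tx":0.001,"ty":0.0005,"tz":0.028,"twist":0},{"tx":0.001,"ty":0.0005,"tz":0.028,"twist":0}]}}

```text
time_s: 3.5
position: [442.3, -122.9, 13.4]
tcp_rot: [2.564, -1.815, -0.003]
force: [-0.2, -0.3, 0.6]
grip_width: 92.0
```

Call:
{"api": "apply_moves", "payload": {"commands": [{"tx":0,"ty":0,"tz":0,"twist":0},{"tx":0,"ty":0,"tz":0,"twist":0},{"tx":0,"ty":0,"tz":0,"twist":0}]}}

```text
time_s: 3.8
position: [443.3, -123.4, 14.7]
tcp_rot: [-2.564, 1.815, -0.001]
force: [0.0, -0.0, -0.1]
grip_width: 92.5
```

```bash
python3 -c "
from h import *
rel([442.56,-123.25,14])"
```

```text
3.8 [ 443.34 -123.41   14.66] [-2.56  1.81 -0.  ] [ 0. -0. -1.] [ 0.04 -0.02 -0.06] grip 92.5 d_tool [-0.41  0.69  0.66]
```

Call:
{"api": "apply_moves", "payload": {"commands": [{"tx":0,"ty":0,"tz":0,"twist":0},{"tx":0,"ty":0,"tz":0,"twist":0},{"tx":0,"ty":0,"tz":0,"twist":0},{"tx":0,"ty":0,"tz":0,"twist":0},{"tx":0,"ty":0,"tz":0,"twist":0}], "hand": 0.03, "force": 35}}

```text
time_s: 4.3
position: [443.0, -123.2, 14.3]
tcp_rot: [2.564, -1.815, -0.0]
force: [0.5, 0.4, -0.1]
grip_width: 54.3
```

Call:
{"api": "apply_moves", "payload": {"commands": [{"tx":0,"ty":0,"tz":0,"twist":0},{"tx":0,"ty":0,"tz":0,"twist":0},{"tx":0,"ty":0,"tz":0,"twist":0},{"tx":0,"ty":0,"tz":0,"twist":0},{"tx":0,"ty":0,"tz":0,"twist":0}]}}

```text
time_s: 4.8
position: [443.0, -123.2, 14.3]
tcp_rot: [-2.564, 1.815, 0.0]
force: [0.0, -0.5, -0.2]
grip_width: 36.1
```

Call:
{"api": "apply_moves", "payload": {"commands": [{"tx":0,"ty":0,"tz":-0.01,"twist":0},{"tx":0,"ty":0,"tz":-0.025,"twist":0},{"tx":0,"ty":0,"tz":-0.04,"twist":0},{"tx":0,"ty":0,"tz":-0.04,"twist":0},{"tx":0,"ty":0,"tz":-0.04,"twist":0}]}}

```text
time_s: 5.3
position: [443.3, -123.5, 54.7]
tcp_rot: [-2.564, 1.815, -0.002]
force: [0.5, 0.3, -0.8]
grip_width: 29.8
```

```bash
python3 - <<'E'
from h import *
import pickle
o=env.get_obs();print(o["time_s"],o["position"],o["tcp_rot"],o["force"],o["grip_width"])
c=env.get_calibration("wrist");im=env.camera("wrist")[...,::-1].copy();cv2.imwrite("pics/w4.png",im);pickle.dump(c,open("w4.pkl","wb"))
s=env.camera("side")[...,::-1];cv2.imwrite("pics/s4.png",s);t=env.camera("top")[...,::-1];cv2.imwrite("pics/t4.png",t)
cv2.imwrite("pics/m4.png",np.hstack([crop(im,220,150,200,200,2),crop(s,280,120,130,130,3)[:400,:390]]))
E
```

```text
5.3 [ 443.33 -123.46   54.66] [-2.56  1.82 -0.  ] [ 0.48  0.26 -0.83] 29.807449774810983Traceback (most recent call last):
  File "<stdin>", line 6, in <module>
    return _nx.concatenate(arrs, 1, dtype=dtype, casting=casting)
           ~~~~~~~~~~~~~~~^^^^^^^^^^^^^^^^^^^^^^^^^^^^^^^^^^^^^^^
ValueError: all the input array dimensions except for the concatenation axis must match exactly, but along dimension 0, the array at index 0 has size 400 and the array at index 1 has size 390
```

View pics/w4.png

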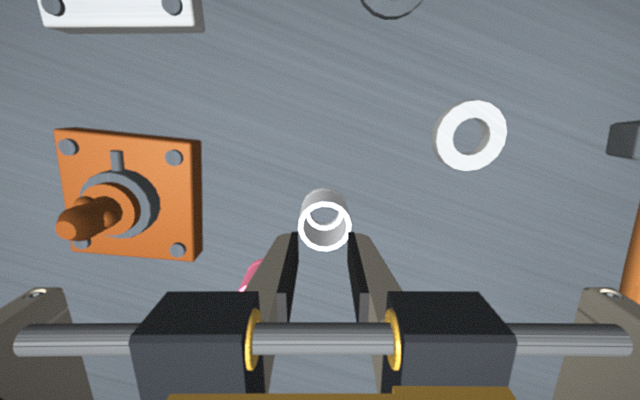

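Wrist view: the collar rim is at (325,227) but only about 52 px wide, and the opening has fallen to 30 mm. So the fingers probably shut above or past the collar and it isn't held. I'll check numerically, plus one combined crop.

```bash
python3 - <<'E'
from h import *
import pickle
c=pickle.load(open("w4.pkl","rb"))
for z in(42,):
  q=proj(c,circ(442.56,-123.25,z,40));print("bench pred",q.min(0),q.max(0))
P=np.array([443.3,-123.5]);
q=proj(c,circ(*P,54.7-14+42,40));print("held pred",q.min(0),q.max(0))
im=cv2.imread("pics/w4.png")
m=(im.min(2)>215).astype(np.uint8);m[:180]=0;m[270:]=0;m[:,:280]=0;m[:,370:]=0
cs=max(cv2.findContours(m,0,1)[0],key=len);print(cs[:,0].min(0),cs[:,0].max(0))
# fingertip inner edges projected for opening w at tcp and 18.7 above
o=env.get_obs();R=cv2.Rodrigues(o["tcp_rot"])[0]
for w in(30,36,92):
  for z in(0,-18.7): print(w,z,proj(c,[o["position"]+R@np.array([sx*w/2,y,z]) for sx in(-1,1) for y in(-10,10)]).ravel())
s=cv2.imread("pics/s4.png");t=cv2.imread("pics/t4.png")
cv2.imwrite("pics/m4.png",np.hstack([crop(im,260,200,133,133,3)[:399,:399],crop(s,300,145,100,100,4)[:399,:399]]))
E
```

```text
bench pred [293.34 198.6 ] [347.31 248.95]
held pred [288.08 217.52] [353.38 277.  ]
[298 201] [351 251]
30 0 [298.09 217.21 298.72 243.53 341.23 217.2  340.72 243.51]
30 -18.7 [295.91 227.43 296.65 255.82 343.03 227.42 342.42 255.8 ]
36 0 [293.78 217.21 294.51 243.53 345.55 217.2  344.92 243.51]
36 -18.7 [291.2  227.44 292.07 255.83 347.74 227.42 347.   255.8 ]
92 0 [253.44 217.23 255.24 243.57 385.81 217.2  384.12 243.52]
92 -18.7 [247.13 227.47 249.26 255.88 391.73 227.43 389.73 255.81]
```

View pics/m4.png

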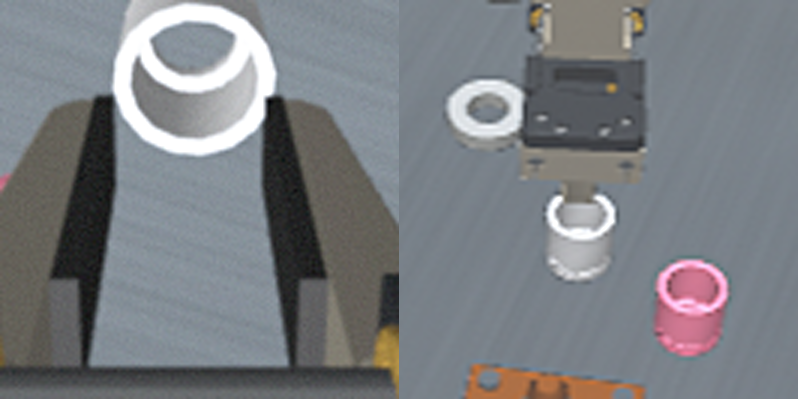

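The collar stayed on the bench and moved about 3 mm. In the wrist view the fingertips look about 20 mm or more higher than the reported TCP, so the pads only caught its rim. I'll check that with the side camera and quantify it.

```bash
python3 - <<'E'
from h import *
import pickle
from scipy.optimize import least_squares
c=pickle.load(open("w4.pkl","rb"));S=env.get_calibration("side");T=env.get_calibration("top")
o=env.get_obs();R=cv2.Rodrigues(o["tcp_rot"])[0];p=o["position"]
for dz in(0,-10,-20,-25,-30): print(dz,"side",proj(S,[p+R@np.array([x,0,dz]) for x in(-15,15)]).ravel(),"top",proj(T,p+R@np.array([0,0,dz])).ravel())
# tip box corners: w4 crop
obs=np.array([[260+115/3,200+97/3],[260+263/3,200+97/3],[260+117/3,200+185/3],[260+262/3,200+185/3]])
f=lambda k:(proj(c,[p+R@(k[:3]+np.array([s*o["grip_width"]/2,y,0])) for y in(-10,10) for s in(-1,1)])-obs).ravel()
r=least_squares(f,[0,0,0]);print("tip offset in tool",r.x,r.fun)
P=atz(c,(324.5,226),42);print("collar",P,"in tool",R.T@(P-p))
s=cv2.imread("pics/s4.png");t=cv2.imread("pics/t4.png")
cv2.imwrite("pics/m5.png",np.hstack([crop(t,300,210,50,50,8),crop(s,320,180,50,50,8)]))
E
```

```text
0 side [344.37 199.97 344.73 190.48] top [326.64 233.7 ]
-10 side [344.51 197.19 344.88 187.68] top [326.75 232.85]
-20 side [344.66 194.37 345.03 184.84] top [326.87 231.99]
-25 side [344.73 192.94 345.1  183.41] top [326.93 231.55]
-30 side [344.81 191.5  345.18 181.96] top [326.98 231.11]
tip offset in tool [  2.27  -0.88 -28.41] [ 0.09 -0.16  0.12 -0.17  0.12  0.18 -0.33  0.16]
collar [ 442.4  -126.59   42.  ] in tool [ 3.49  1.23 11.55]
```

View pics/m5.png

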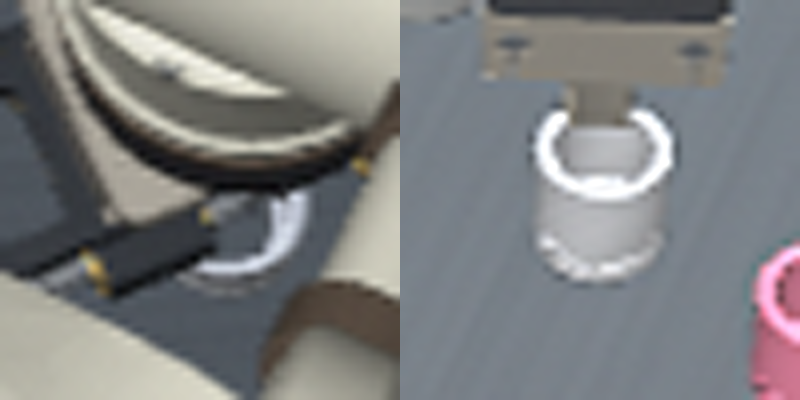

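All cues agree that the actual fingertips sit about 25 mm above the reported TCP, plus about 2 mm of lateral camera bias. So I'll re-open, re-centre and go deeper in steps, watching the force.

Call:
{"api": "apply_moves", "payload": {"commands": [{"tx":0.001,"ty":0.002,"tz":0,"twist":0},{"tx":0.001,"ty":0.002,"tz":0,"twist":0},{"tx":0.001,"ty":0.002,"tz":0,"twist":0},{"tx":0.001,"ty":0.002,"tz":0,"twist":0},{"tx":0.001,"ty":0.002,"tz":0,"twist":0}], "hand": 0.07}}

```text
time_s: 5.95
position: [441.5, -124.9, 54.3]
tcp_rot: [-2.564, 1.815, 0.0]
force: [-0.1, -0.3, 0.4]
grip_width: 67.9
```

Call:
{"api": "apply_moves", "payload": {"commands": [{"tx":0,"ty":0,"tz":0.008,"twist":0},{"tx":0,"ty":0,"tz":0.018,"twist":0},{"tx":0,"ty":0,"tz":0.028,"twist":0},{"tx":0,"ty":0,"tz":0.036,"twist":0},{"tx":0,"ty":0,"tz":0.04,"twist":0}]}}

```text
time_s: 6.45
position: [440.6, -124.3, 12.9]
tcp_rot: [2.564, -1.815, -0.004]
force: [-0.3, 0.4, 0.1]
grip_width: 69.9
```

Call:
{"api": "apply_moves", "payload": {"commands": [{"tx":0,"ty":0,"tz":0.004,"twist":0},{"tx":0,"ty":0,"tz":0.008,"twist":0},{"tx":0,"ty":0,"tz":0.012,"twist":0},{"tx":0,"ty":0,"tz":0.012,"twist":0},{"tx":0,"ty":0,"tz":0.012,"twist":0}]}}

```text
time_s: 6.95
position: [441.6, -124.9, 2.4]
tcp_rot: [-2.564, 1.815, -0.0]
force: [0.4, -0.2, -0.9]
grip_width: 70.2
```

```bash
python3 - <<'E'
from h import *
import pickle
o=env.get_obs();print(o["time_s"],o["position"],o["tcp_rot"],o["force"],o["grip_width"])
c=env.get_calibration("wrist");im=env.camera("wrist")[...,::-1].copy();cv2.imwrite("pics/w6.png",im);pickle.dump(c,open("w6.pkl","wb"))
s=env.camera("side")[...,::-1]
cv2.imwrite("pics/m6.png",np.hstack([crop(im,240,190,160,160,3)[:399*2,:480],crop(s,320,165,60,60,8)]))
E
```

```text
6.95 [ 441.56 -124.9     2.37] [-2.56  1.82 -0.  ] [ 0.4  -0.16 -0.88] 70.24753240469467
```

View pics/m6.png

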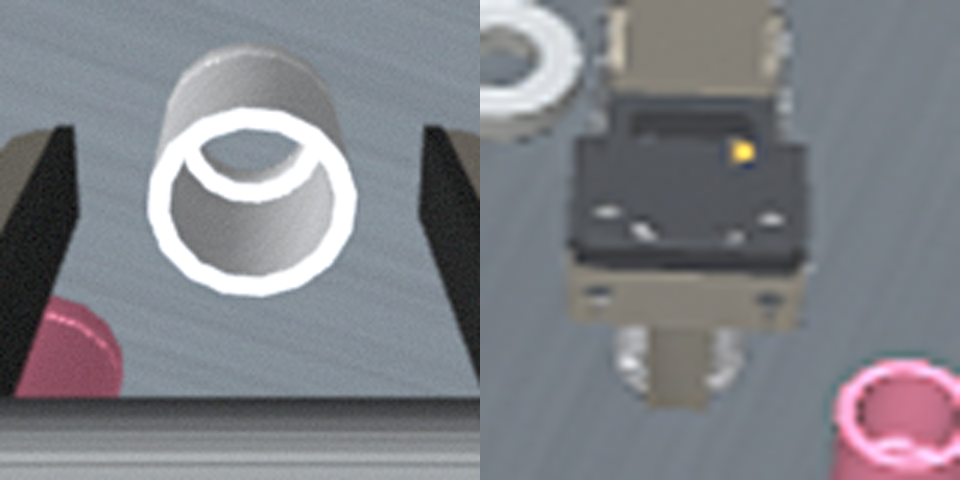

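The collar is centred between the fingers (rim at about (324,257), fingers symmetric at 266 and 381). I'll go a little deeper, then close.

Call:
{"api": "apply_moves", "payload": {"commands": [{"tx":0,"ty":0.001,"tz":0.002,"twist":0},{"tx":0,"ty":0.001,"tz":0.004,"twist":0},{"tx":0,"ty":0.001,"tz":0.006,"twist":0},{"tx":0,"ty":0.001,"tz":0.008,"twist":0},{"tx":0,"ty":0.001,"tz":0.008,"twist":0}]}}

```text
time_s: 7.55
position: [440.2, -125.0, -6.1]
tcp_rot: [2.564, -1.815, -0.001]
force: [-0.0, -0.2, 0.2]
grip_width: 70.2
```

Call:
{"api": "apply_moves", "payload": {"commands": [{"tx":0,"ty":0,"tz":0,"twist":0},{"tx":0,"ty":0,"tz":0,"twist":0},{"tx":0,"ty":0,"tz":0,"twist":0},{"tx":0,"ty":0,"tz":0,"twist":0},{"tx":0,"ty":0,"tz":0,"twist":0}], "hand": 0.03, "force": 35}}

```text
time_s: 8.05
position: [440.6, -125.3, -5.6]
tcp_rot: [-2.564, 1.815, -0.0]
force: [-0.3, -0.4, 0.9]
grip_width: 39.1
```

Call:
{"api": "apply_moves", "payload": {"commands": [{"tx":0,"ty":0,"tz":0,"twist":0},{"tx":0,"ty":0,"tz":0,"twist":0},{"tx":0,"ty":0,"tz":0,"twist":0},{"tx":0,"ty":0,"tz":0,"twist":0}]}}

```text
time_s: 8.45
position: [440.6, -125.3, -5.6]
tcp_rot: [-2.564, 1.815, -0.0]
force: [-0.1, -0.3, 1.4]
grip_width: 38.9
```

Now it holds (38.9 mm). Next I lift it clear and work out the fixture.

Call:
{"api": "apply_moves", "payload": {"commands": [{"tx":0,"ty":0,"tz":-0.01,"twist":0},{"tx":0,"ty":0,"tz":-0.03,"twist":0},{"tx":0,"ty":0,"tz":-0.055,"twist":0},{"tx":0,"ty":0,"tz":-0.08,"twist":0},{"tx":0,"ty":0,"tz":-0.1,"twist":0}]}}

```text
time_s: 8.95
position: [440.8, -125.3, 96.3]
tcp_rot: [-2.564, 1.815, -0.002]
force: [-0.2, 0.7, -1.0]
grip_width: 39.0
```

Call:
{"api": "apply_moves", "payload": {"commands": [{"tx":0,"ty":0,"tz":-0.02,"twist":0},{"tx":0,"ty":0,"tz":-0.035,"twist":0},{"tx":0,"ty":0,"tz":-0.035,"twist":0},{"tx":0,"ty":0,"tz":-0.035,"twist":0}]}}

```text
time_s: 9.35
position: [440.4, -125.1, 129.2]
tcp_rot: [2.564, -1.815, 0.0]
force: [-0.7, 0.5, -1.5]
grip_width: 39.1
```

```bash
python3 - <<'E'
from h import *
import pickle
o=env.get_obs();R=cv2.Rodrigues(o["tcp_rot"])[0];print(o["time_s"],o["position"],o["tcp_rot"],o["force"],o["grip_width"])
c=env.get_calibration("wrist");im=env.camera("wrist")[...,::-1].copy();cv2.imwrite("pics/w7.png",im);pickle.dump((c,o),open("w7.pkl","wb"))
zr=o["position"][2]+5.6+42
m=(im.min(2)>215).astype(np.uint8);m[:200]=0;m[300:]=0;m[:,:270]=0;m[:,380:]=0
cs=max(cv2.findContours(m,0,1)[0],key=len);lo,hi=cs[:,0].min(0),cs[:,0].max(0);print("rim",lo,hi)
e=cv2.fitEllipse(cv2.convexHull(cs));print(e);P=atz(c,e[0],zr);print("rim ctr",P,"tool",R.T@(P-o["position"]),"pred size",np.ptp(proj(c,circ(P[0],P[1],zr,40)),0))
T,S=env.get_calibration("top"),env.get_calibration("side");k=4.62
def ctr(q):
    q=np.array(q,float);a,b,c_,d=q;A=np.c_[c_-a,-(d-b)];t=np.linalg.solve(A,b-a);return a+t[0]*(c_-a)
tq=[np.array([205,155])+np.array(v)/k for v in((205,20),(287,193),(97,280),(18,100))]
sq=[np.array([230,215])+np.array([u,v-300])/k for u,v in((58,367),(256,372),(240,540),(27,532))]
for C,q in((T,tq),(S,sq)):
    w=np.array([atz(C,x,22)[:2] for x in q]);print(w.ravel(),np.linalg.norm(w-np.roll(w,1,0),axis=1),"ctr",w.mean(0))
# pin tip triangulation
pt=np.array([205,155])+np.array((128,107))/k; ps=np.array([230,215])+np.array((130,357-300+10))/k
(o1,r1),(o2,r2)=ray(T,pt),ray(S,ps);A=np.c_[r1,-r2];t=np.linalg.lstsq(A,o2-o1,rcond=None)[0];print(o1+t[0]*r1,o2+t[1]*r2)
E
```

```text
9.35 [ 440.38 -125.09  129.25] [ 2.56 -1.82  0.  ] [-0.71  0.54 -1.5 ] 39.13613155822402
rim [287 230] [358 294]
((322.3059387207031, 262.03729248046875), (64.78373718261719, 71.96074676513672), 93.0998764038086)
rim ctr [ 441.85 -125.62  176.85] tool [  0.99  -1.21 -47.6 ] pred size [72.76 65.34]
[631.99  34.05 541.33  -0.7  506.53  91.24 598.86 126.03] [97.76 97.1  98.31 98.67] ctr [569.68  62.65]
[631.43  41.53 538.23   5.5  502.05  96.57 596.69 132.01] [ 96.92  99.92  97.99 101.05] ctr [567.1  68.9]
[571.72  62.98  80.05] [571.38  62.92  79.93]
```

The collar is held upright, with its rim size as predicted. Plate centre is about (568–570, 63–69). I'm moving to about 60 mm short of it, so the wrist camera sees the fixture past the collar.

Call:
{"api": "apply_moves", "payload": {"commands": [{"tx":-0.025,"ty":-0.0225,"tz":0,"twist":0},{"tx":-0.055,"ty":-0.05,"tz":0,"twist":0},{"tx":-0.085,"ty":-0.0775,"tz":0,"twist":0},{"tx":-0.115,"ty":-0.105,"tz":0,"twist":0},{"tx":-0.137,"ty":-0.124,"tz":0,"twist":0}]}}

```text
time_s: 9.9
position: [511.5, 47.6, 127.9]
tcp_rot: [2.565, -1.813, -0.004]
force: [0.0, 0.5, -0.5]
grip_width: 39.1
```

Call:
{"api": "apply_moves", "payload": {"commands": [{"tx":0,"ty":0,"tz":0,"twist":0},{"tx":0,"ty":0,"tz":0,"twist":0},{"tx":0,"ty":0,"tz":0,"twist":0},{"tx":0,"ty":0,"tz":0,"twist":0},{"tx":0,"ty":0,"tz":0,"twist":0}]}}

```text
time_s: 10.4
position: [511.7, 44.3, 129.2]
tcp_rot: [2.563, -1.817, -0.0]
force: [0.6, -0.5, -0.1]
grip_width: 39.1
```

```bash
python3 - <<'E'
from h import *
import pickle
o=env.get_obs();R=cv2.Rodrigues(o["tcp_rot"])[0];print(o["time_s"],o["position"],R[:,2],o["force"],o["grip_width"])
c=env.get_calibration("wrist");im=env.camera("wrist")[...,::-1].copy();cv2.imwrite("pics/w8.png",im);pickle.dump((c,o),open("w8.pkl","wb"))
cv2.imwrite("pics/s8.png",env.camera("side")[...,::-1]);cv2.imwrite("pics/t8.png",env.camera("top")[...,::-1])
print("pred centre",proj(c,[[568.5,65,22],[568.5,65,90]]))
cv2.imwrite("pics/c8.png",crop(im,220,100,200,150,4))
E
```

```text
10.4 [511.73  44.35 129.24] [-0. -0. -1.] [ 0.62 -0.48 -0.09] 39.0979931867977
pred centre [[320.62 130.33]
 [320.13 137.19]]
```

View pics/c8.png

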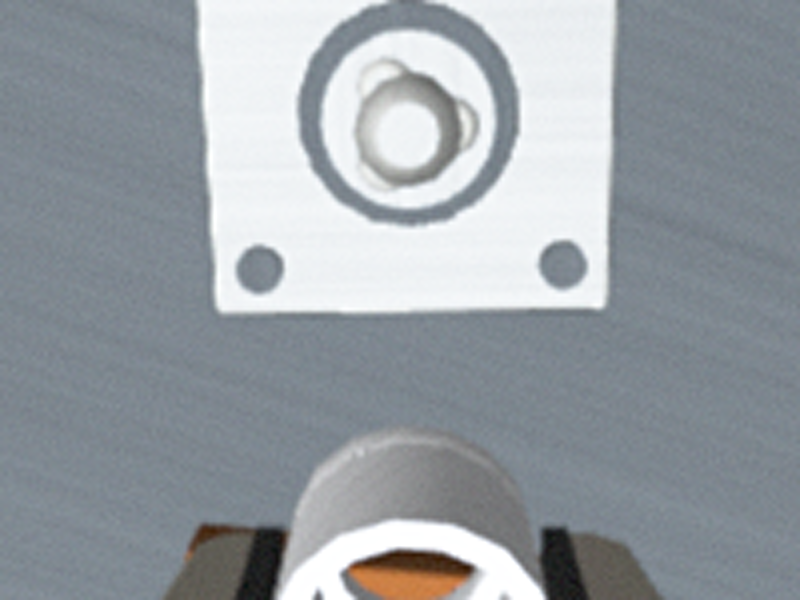

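Clear view: pin tip flat at (321.8,133.2), boss circle centred at (322.1,128.3), 3 balls visible. The collar is gripped straight. Now to compute the pin axis relative to the collar rim in the same camera.

```bash
python3 - <<'E'
from h import *
import pickle
c,o=pickle.load(open("w8.pkl","rb"));R=cv2.Rodrigues(o["tcp_rot"])[0];p=o["position"];im=cv2.imread("pics/w8.png")
L=lambda q:R.T@(q-p)
g=im.min(2)
roi=np.zeros_like(g);roi[95:160,290:355]=1
# boss ring: dark
m=((g<160)&(roi>0)).astype(np.uint8)
for k in sorted(cv2.findContours(m,cv2.RETR_CCOMP,1)[0],key=len)[::-1][:4]:
    if len(k)>15:
        e=cv2.fitEllipse(k);print("dark",len(k),e,L(atz(c,e[0],38)))
m=((g>235)&(roi>0)).astype(np.uint8);m2=m.copy();n,l,st,ce=cv2.connectedComponentsWithStats(m)
for i in range(1,n):
    if 60<st[i,4]<600: print("bright",st[i],ce[i],L(atz(c,ce[i],86)))
for n_,uv,z in(("boss",(322.1,128.25),38),("seat",(322.2,129.4),52),("tip",(321.75,133.25),82),("tip",(321.75,133.25),90),("tip",(321.75,133.25),98)):print(n_,z,L(atz(c,uv,z)))
m=(g>215).astype(np.uint8);m[:215]=0;m[300:]=0;m[:,:270]=0;m[:,380:]=0
cs=max(cv2.findContours(m,0,1)[0],key=len);e=cv2.fitEllipse(cv2.convexHull(cs));print("rim",e,L(atz(c,e[0],p[2]+47.6)))
print("cam",L(c["extrinsics"][:3,3]))
E
```

```text
dark 164 ((321.6919860839844, 126.90950775146484), (53.129215240478516, 57.42133331298828), 179.50283813476562) [  0.38 -64.72  91.22]
dark 129 ((321.583984375, 129.22207641601562), (45.13344955444336, 46.38273620605469), 179.44384765625) [  0.28 -62.63  91.22]
dark 93 ((321.4425964355469, 131.96910095214844), (23.996158599853516, 25.552270889282227), 8.048027992248535) [  0.15 -60.14  91.22]
bright [301 108  42  44 578] [321.16 127.2 ] [  0.07 -67.61  43.22]
bright [314 126  15  15 173] [321.38 133.32] [  0.24 -62.98  43.22]
boss 38 [  0.76 -63.51  91.22]
seat 52 [  0.86 -63.49  77.22]
tip 82 [  0.52 -62.69  47.22]
tip 90 [  0.53 -63.37  39.22]
tip 98 [  0.55 -64.05  31.22]
rim ((322.3680114746094, 262.02655029296875), (64.591552734375, 71.57209777832031), 93.14183807373047) [  1.05  -1.21 -47.6 ]
cam [   1.01  -83.43 -197.94]
```

Call:
{"api": "apply_moves", "payload": {"commands": [{"tx":0,"ty":-0.015,"tz":0,"twist":0},{"tx":-0.0005,"ty":-0.035,"tz":0,"twist":0},{"tx":-0.0005,"ty":-0.053,"tz":0,"twist":0},{"tx":-0.0005,"ty":-0.0622,"tz":0,"twist":0},{"tx":-0.0005,"ty":-0.0622,"tz":0,"twist":0}]}}

```text
time_s: 11.05
position: [571.0, 66.4, 129.2]
tcp_rot: [-2.564, 1.815, -0.0]
force: [0.1, 0.1, -0.6]
grip_width: 39.0
```

Call:
{"api": "apply_moves", "payload": {"commands": [{"tx":0,"ty":0,"tz":0,"twist":0},{"tx":0,"ty":0,"tz":0,"twist":0},{"tx":0,"ty":0,"tz":0,"twist":0},{"tx":0,"ty":0,"tz":0,"twist":0}]}}

```text
time_s: 11.45
position: [570.2, 66.2, 129.4]
tcp_rot: [-2.564, 1.815, -0.0]
force: [0.1, 0.1, 0.2]
grip_width: 38.9
```

```bash
python3 - <<'E'
from h import *
import pickle
rel([570.3,65.3,129.2])
c=env.get_calibration("wrist");im=env.camera("wrist")[...,::-1].copy();cv2.imwrite("pics/w9.png",im);pickle.dump((c,env.get_obs()),open("w9.pkl","wb"))
S=env.get_calibration("side");s=env.camera("side")[...,::-1].copy();cv2.imwrite("pics/s9.png",s)
for n,q in(("side",S),("wrist",c)):print(n,proj(q,[[570.3,65.3,176.8],[570.3,65.3,134.8],[570.3,65.3,90],[570.3,65.3,38]]).ravel())
E
```

```text
11.45 [570.16  66.24 129.4 ] [-2.56  1.82 -0.  ] [ 0. -0. -1.] [0.13 0.08 0.18] grip 38.9 d_tool [0.93 0.18 0.2 ]
side [252.55 201.4  255.05 214.58 257.52 227.67 260.19 241.71]
wrist [322.19 264.1  322.23 233.56 322.25 211.77 322.27 194.26]
```

Call:
{"api": "apply_moves", "payload": {"commands": [{"tx":0,"ty":0,"tz":0.008,"twist":0},{"tx":0,"ty":0,"tz":0.018,"twist":0},{"tx":0,"ty":0,"tz":0.026,"twist":0},{"tx":0,"ty":0,"tz":0.03,"twist":0},{"tx":0,"ty":0,"tz":0.032,"twist":0}]}}

```text
time_s: 12.05
position: [569.8, 66.4, 96.2]
tcp_rot: [2.563, -1.815, -0.002]
force: [-0.4, -0.6, -1.0]
grip_width: 39.1
```

Call:
{"api": "apply_moves", "payload": {"commands": [{"tx":0,"ty":0,"tz":0.001,"twist":0},{"tx":0,"ty":0,"tz":0.002,"twist":0},{"tx":0,"ty":0,"tz":0.003,"twist":0},{"tx":0,"ty":0,"tz":0.004,"twist":0},{"tx":0,"ty":0,"tz":0.004,"twist":0}]}}

```text
time_s: 12.55
position: [570.4, 66.4, 93.3]
tcp_rot: [2.564, -1.815, -0.0]
force: [0.9, -0.5, -1.6]
grip_width: 38.4
```

Call:
{"api": "apply_moves", "payload": {"commands": [{"tx":0,"ty":0,"tz":0.001,"twist":0},{"tx":0,"ty":0,"tz":0.002,"twist":0},{"tx":0,"ty":0,"tz":0.003,"twist":0},{"tx":0,"ty":0,"tz":0.004,"twist":0},{"tx":0,"ty":0,"tz":0.004,"twist":0}]}}

```text
time_s: 13.05
position: [570.3, 66.4, 89.1]
tcp_rot: [2.564, -1.815, -0.001]
force: [-0.0, -0.9, -1.1]
grip_width: 39.2
```

```bash
python3 - <<'E'
from h import *
rel([570.3,65.3,40])
s=cv2.imread("pics/s9.png").min(2)
for v in range(206,246,3): print(v,s[v,238:280])
E
```

```text
13.05 [570.29  66.39  89.06] [ 2.56 -1.81 -0.  ] [-0.  0. -1.] [-0.03 -0.9  -1.13] grip 39.2 d_tool [ 1.04  0.33 49.06]
206 [ 50  51  51  52  51  52  51  54  53  52  53  53  53  52  48  69  83  65
 113 179 230 243 187  92 105 102 104 105 105 105 105 103 103 102 103 104
 103 103 104 103 104 104]
209 [107 107 107 107 107 107 107 108 107 108 108 108 110 110 109 109 101  83
  84 117 136 130 123 116 110 105 103 104 104 103 105 103 103 104 103 103
 103 104 103 102 102 103]
212 [107 106 107 106 106 106 106 106 106 107 108 113 118  99 104 130 105 105
 120 144 142 134 128 121 113 107 104 103 105 104 104 105 104 104 102 104
 103 104 103 103 103 103]
215 [108 108 108 109 112 111 109 105 103 104 104 105 107 103 102 110 110 108
  97 112 144 132 124 115 126 131 104 103 103 105 105 103 104 104 104 102
 102 104 103 103 102 102]
218 [107 106 105 104 104 103 105 114 113  90  92  92  95  95  98 102  90  58
  90 127 135 148 169 149 116 101 103 105 105 103 103 104 103 101 103 104
 104 103 103 102 104 104]
221 [105 103 104 104 105 106 104 104 101 104 124 156 173 174 172 170 171 164
 154 145 141 118  89 10
[... 783 characters left out ...]
 [106 104 104 151 202 193 191 192 193 192 188 188 192 176 169 197 161 128
 137 141 140 137 127 136 185 201 164 170 199 178 139 169 203 199 198 197
 197 196 195 199 204 202]
239 [106 102 129 181 196 192 190 190 193 190 189 184 156 163 204 178 116 108
 122 136 135 127 145 165 137  95 136 206 203 195 152  98 103 158 208 200
 197 195 194 195 194 191]
242 [107 103 150 207 183 129 112 127 140 138 130 107  93 145 205 198 197 192
 165 132 120 119 122 138 173 202 199 202 177 101  90 102 103 115 169 205
 196 194 195 197 193 192]
245 [100 143 204 200 172  85  77  81  81  81  87  96 104 104 109 116 128 160
 195 205 206 207 209 193 160 142 103 104 101 101 106 111  97  56 138 209
 198 195 196 196 193 193]
```

```bash
python3 - <<'E'
from h import *
rel([570.3,65.3,40])
S=env.get_calibration("side");s=env.camera("side")[...,::-1].copy();cv2.imwrite("pics/s10.png",s)
T=env.get_calibration("top");t=env.camera("top")[...,::-1].copy();cv2.imwrite("pics/t10.png",t)
k=10;A=crop(s,228,200,56,56,k);B=crop(cv2.imread("pics/s9.png"),228,190,40,56,6)
o=env.get_obs();x,y,z=o["position"]
for zz,d,col in((z+5.6,40,(0,0,255)),(z+5.6,25,(0,0,255))):
    q=proj(S,circ(x,y,zz,d))-[228,200];cv2.polylines(A,[np.round((q+.5)*k).astype(int)],True,col,1)
q=proj(S,circ(570.3,65.3,38,52))-[228,200];cv2.polylines(A,[np.round((q+.5)*k).astype(int)],True,(0,200,0),1)
cv2.imwrite("pics/m10.png",np.hstack([A,np.vstack([B,np.zeros((560-B.shape[0],B.shape[1],3),np.uint8)])]))
E
```

```text
13.05 [570.29  66.39  89.06] [ 2.56 -1.81 -0.  ] [-0.  0. -1.] [-0.03 -0.9  -1.13] grip 39.2 d_tool [ 1.04  0.33 49.06]
```

View pics/m10.png

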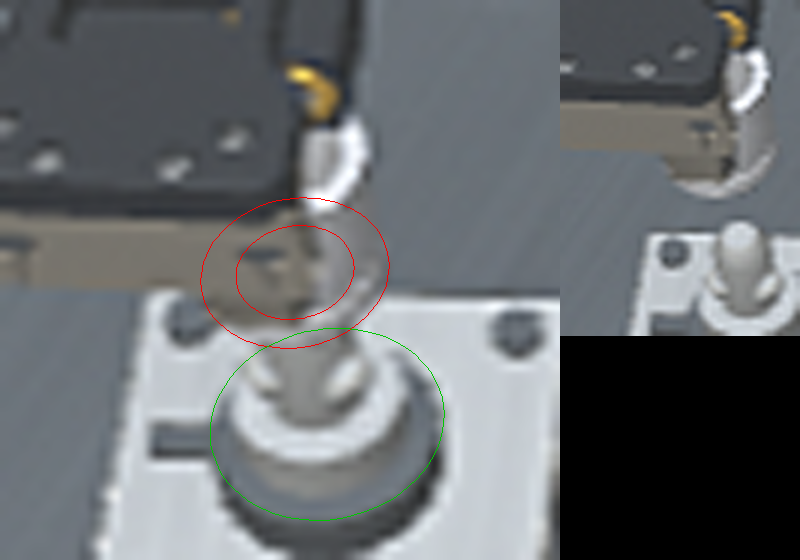

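Side view (last but one): the collar hangs just above the pin tip at about (258,228), fingers gripping straight, with no slip since the last frame. Small lateral correction, then a slow descent with force watch.

Call:
{"api": "apply_moves", "payload": {"commands": [{"tx":0.0006,"ty":0.0008,"tz":0,"twist":0},{"tx":0.0006,"ty":0.0008,"tz":0.001,"twist":0},{"tx":0.0006,"ty":0.0008,"tz":0.002,"twist":0},{"tx":0.0006,"ty":0.0008,"tz":0.003,"twist":0},{"tx":0.0006,"ty":0.0008,"tz":0.004,"twist":0}]}}

```text
time_s: 13.65
position: [569.9, 65.5, 85.2]
tcp_rot: [2.564, -1.815, -0.0]
force: [0.2, -0.5, -1.4]
grip_width: 38.9
```

Call:
{"api": "apply_moves", "payload": {"commands": [{"tx":0,"ty":0,"tz":0.001,"twist":0},{"tx":0,"ty":0,"tz":0.002,"twist":0},{"tx":0,"ty":0,"tz":0.003,"twist":0},{"tx":0,"ty":0,"tz":0.004,"twist":0}]}}

```text
time_s: 14.05
position: [569.9, 65.6, 81.2]
tcp_rot: [-2.564, 1.815, -0.0]
force: [-0.8, 0.4, -0.8]
grip_width: 39.2
```

Call:
{"api": "apply_moves", "payload": {"commands": [{"tx":0,"ty":0,"tz":0.001,"twist":0},{"tx":0,"ty":0,"tz":0.002,"twist":0},{"tx":0,"ty":0,"tz":0.003,"twist":0},{"tx":0,"ty":0,"tz":0.004,"twist":0}]}}

```text
time_s: 14.45
position: [569.9, 65.5, 77.2]
tcp_rot: [2.564, -1.815, 0.0]
force: [-0.5, 0.8, -2.4]
grip_width: 39.2
```

Call:
{"api": "apply_moves", "payload": {"commands": [{"tx":0,"ty":0,"tz":0.001,"twist":0},{"tx":0,"ty":0,"tz":0.002,"twist":0},{"tx":0,"ty":0,"tz":0.003,"twist":0},{"tx":0,"ty":0,"tz":0.003,"twist":0}]}}

```text
time_s: 14.85
position: [569.8, 65.6, 74.1]
tcp_rot: [2.564, -1.815, -0.0]
force: [-0.4, -0.4, -0.5]
grip_width: 39.4
```

Call:
{"api": "apply_moves", "payload": {"commands": [{"tx":0,"ty":0,"tz":0.001,"twist":0},{"tx":0,"ty":0,"tz":0.002,"twist":0},{"tx":0,"ty":0,"tz":0.003,"twist":0},{"tx":0,"ty":0,"tz":0.003,"twist":0}]}}

```text
time_s: 15.25
position: [569.7, 65.5, 71.1]
tcp_rot: [2.564, -1.815, -0.001]
force: [0.4, -0.2, -1.3]
grip_width: 39.2
```

Call:
{"api": "apply_moves", "payload": {"commands": [{"tx":0,"ty":0,"tz":0.001,"twist":0},{"tx":0,"ty":0,"tz":0.002,"twist":0},{"tx":0,"ty":0,"tz":0.002,"twist":0}]}}

```text
time_s: 15.55
position: [569.8, 65.5, 69.1]
tcp_rot: [2.564, -1.815, -0.0]
force: [-0.1, -0.7, -0.2]
grip_width: 38.8
```

Underside at about 75 mm, below the lowest possible tip, with no force, so it's threaded. Continuing.

Call:
{"api": "apply_moves", "payload": {"commands": [{"tx":0,"ty":0,"tz":0.001,"twist":0},{"tx":0,"ty":0,"tz":0.002,"twist":0},{"tx":0,"ty":0,"tz":0.003,"twist":0},{"tx":0,"ty":0,"tz":0.003,"twist":0}]}}

```text
time_s: 15.95
position: [569.7, 65.6, 66.1]
tcp_rot: [2.564, -1.815, -0.0]
force: [-0.1, -0.3, -1.6]
grip_width: 39.3
```

Call:
{"api": "apply_moves", "payload": {"commands": [{"tx":0,"ty":0,"tz":0.001,"twist":0},{"tx":0,"ty":0,"tz":0.002,"twist":0},{"tx":0,"ty":0,"tz":0.002,"twist":0}]}}

```text
time_s: 16.25
position: [569.8, 65.6, 64.1]
tcp_rot: [2.564, -1.815, -0.0]
force: [-0.3, 0.3, -1.0]
grip_width: 39.3
```

Call:
{"api": "apply_moves", "payload": {"commands": [{"tx":0,"ty":0,"tz":0.001,"twist":0},{"tx":0,"ty":0,"tz":0.002,"twist":0},{"tx":0,"ty":0,"tz":0.002,"twist":0}]}}

```text
time_s: 16.55
position: [570.3, 65.5, 62.9]
tcp_rot: [-2.564, 1.815, -0.001]
force: [-1.0, 0.5, 2.0]
grip_width: 39.2
```

Call:
{"api": "apply_moves", "payload": {"commands": [{"tx":0,"ty":0,"tz":0.001,"twist":0},{"tx":0,"ty":0,"tz":0.001,"twist":0}]}}

```text
time_s: 16.75
position: [570.6, 65.5, 62.5]
tcp_rot: [-2.564, 1.815, -0.002]
force: [-0.8, 0.0, 5.8]
grip_width: 39.2
```

Call:
{"api": "apply_moves", "payload": {"commands": [{"tx":0,"ty":0,"tz":0.001,"twist":0},{"tx":0,"ty":0,"tz":0.001,"twist":0}]}}

```text
time_s: 16.95
position: [571.1, 65.5, 62.1]
tcp_rot: [-2.563, 1.814, -0.003]
force: [-3.0, 0.3, 8.2]
grip_width: 39.0
```

Call:
{"api": "apply_moves", "payload": {"commands": [{"tx":0,"ty":0,"tz":0.001,"twist":0},{"tx":0,"ty":0,"tz":0.001,"twist":0}]}}

```text
time_s: 17.15
position: [571.4, 65.4, 61.3]
tcp_rot: [-2.563, 1.814, -0.004]
force: [-1.3, -0.2, 8.4]
grip_width: 38.9
```

Balls engaged (about 8 N at underside 68, so the seat should be near 50). Pressing on gently.

Call:
{"api": "apply_moves", "payload": {"commands": [{"tx":0,"ty":0,"tz":0.001,"twist":0},{"tx":0,"ty":0,"tz":0.001,"twist":0}]}}

```text
time_s: 17.35
position: [570.9, 65.5, 59.5]
tcp_rot: [-2.563, 1.814, -0.003]
force: [-1.3, -0.2, 5.1]
grip_width: 39.0
```

Call:
{"api": "apply_moves", "payload": {"commands": [{"tx":0,"ty":0,"tz":0.001,"twist":0},{"tx":0,"ty":0,"tz":0.002,"twist":0},{"tx":0,"ty":0,"tz":0.002,"twist":0}]}}

```text
time_s: 17.65
position: [569.9, 65.5, 56.1]
tcp_rot: [2.564, -1.815, 0.0]
force: [0.4, -0.1, 2.0]
grip_width: 38.8
```

Call:
{"api": "apply_moves", "payload": {"commands": [{"tx":0,"ty":0,"tz":0.001,"twist":0},{"tx":0,"ty":0,"tz":0.002,"twist":0},{"tx":0,"ty":0,"tz":0.002,"twist":0}]}}

```text
time_s: 17.95
position: [569.8, 65.4, 53.9]
tcp_rot: [2.564, -1.815, -0.0]
force: [0.7, -0.8, 0.5]
grip_width: 39.0
```

Riding over the balls as described; continuing to the snap.

Call:
{"api": "apply_moves", "payload": {"commands": [{"tx":0,"ty":0,"tz":0.001,"twist":0},{"tx":0,"ty":0,"tz":0.002,"twist":0},{"tx":0,"ty":0,"tz":0.003,"twist":0},{"tx":0,"ty":0,"tz":0.003,"twist":0}]}}

```text
time_s: 18.35
position: [569.8, 65.5, 50.9]
tcp_rot: [2.564, -1.815, -0.0]
force: [0.2, -1.7, 0.2]
grip_width: 39.0
```

Call:
{"api": "apply_moves", "payload": {"commands": [{"tx":0,"ty":0,"tz":0.001,"twist":0},{"tx":0,"ty":0,"tz":0.002,"twist":0},{"tx":0,"ty":0,"tz":0.002,"twist":0}]}}

```text
time_s: 18.65
position: [569.4, 65.6, 48.4]
tcp_rot: [2.564, -1.815, -0.001]
force: [2.5, -0.9, -4.3]
grip_width: 38.9
```

Call:
{"api": "apply_moves", "payload": {"commands": [{"tx":0,"ty":0,"tz":0.001,"twist":0},{"tx":0,"ty":0,"tz":0.002,"twist":0},{"tx":0,"ty":0,"tz":0.002,"twist":0}]}}

```text
time_s: 18.95
position: [569.3, 65.7, 46.5]
tcp_rot: [2.564, -1.815, -0.002]
force: [1.8, -0.7, -6.3]
grip_width: 39.2
```

The click is felt: a downward pull of about 6 N. On to the seat.

Call:
{"api": "apply_moves", "payload": {"commands": [{"tx":0,"ty":0,"tz":0.001,"twist":0},{"tx":0,"ty":0,"tz":0.001,"twist":0}]}}

```text
time_s: 19.15
position: [569.6, 65.6, 46.2]
tcp_rot: [2.564, -1.815, -0.001]
force: [1.2, 0.3, -4.4]
grip_width: 38.8
```

Call:
{"api": "apply_moves", "payload": {"commands": [{"tx":0,"ty":0,"tz":0.001,"twist":0},{"tx":0,"ty":0,"tz":0.001,"twist":0}]}}

```text
time_s: 19.35
position: [570.1, 65.6, 46.1]
tcp_rot: [-2.564, 1.815, -0.0]
force: [-2.8, -0.7, 4.6]
grip_width: 38.7
```

Call:
{"api": "apply_moves", "payload": {"commands": [{"tx":0,"ty":0,"tz":0.001,"twist":0},{"tx":0,"ty":0,"tz":0.001,"twist":0}]}}

```text
time_s: 19.55
position: [570.4, 65.6, 46.1]
tcp_rot: [-2.564, 1.815, -0.001]
force: [-5.5, 0.2, 9.4]
grip_width: 38.9
```

Call:
{"api": "apply_moves", "payload": {"commands": [{"tx":0,"ty":0,"tz":0.001,"twist":0},{"tx":0,"ty":0,"tz":0.001,"twist":0}]}}

```text
time_s: 19.75
position: [570.7, 65.6, 46.0]
tcp_rot: [-2.564, 1.814, -0.002]
force: [-8.8, 0.4, 15.1]
grip_width: 38.7
```

A hard stop at z = 46.1 with the force rising to 15 N: it's on the seat, 17–18 mm below first ball contact. I'll unload the push, open slowly and retreat upward.

Call:
{"api": "apply_moves", "payload": {"commands": [{"tx":0,"ty":0,"tz":-0.001,"twist":0},{"tx":0,"ty":0,"tz":-0.002,"twist":0},{"tx":0,"ty":0,"tz":-0.002,"twist":0}]}}

```text
time_s: 20.05
position: [570.5, 65.6, 46.1]
tcp_rot: [-2.564, 1.815, -0.002]
force: [-1.7, -0.3, 5.5]
grip_width: 39.0
```

Call:
{"api": "apply_moves", "payload": {"commands": [{"tx":0,"ty":0,"tz":0,"twist":0},{"tx":0,"ty":0,"tz":0,"twist":0},{"tx":0,"ty":0,"tz":0,"twist":0},{"tx":0,"ty":0,"tz":0,"twist":0},{"tx":0,"ty":0,"tz":0,"twist":0}], "hand": 0.075}}

```text
time_s: 20.55
position: [569.8, 65.5, 45.1]
tcp_rot: [2.564, -1.815, -0.0]
force: [-0.5, 0.1, -1.2]
grip_width: 74.5
```

Call:
{"api": "apply_moves", "payload": {"commands": [{"tx":0,"ty":0,"tz":-0.008,"twist":0},{"tx":0,"ty":0,"tz":-0.02,"twist":0},{"tx":0,"ty":0,"tz":-0.045,"twist":0},{"tx":0,"ty":0,"tz":-0.07,"twist":0},{"tx":0,"ty":0,"tz":-0.09,"twist":0}]}}

```text
time_s: 21.05
position: [570.9, 65.5, 138.3]
tcp_rot: [-2.563, 1.814, -0.004]
force: [0.6, 0.8, 0.0]
grip_width: 75.0
```

Call:
{"api": "apply_moves", "payload": {"commands": [{"tx":0,"ty":0.03,"tz":0,"twist":0},{"tx":0,"ty":0.06,"tz":0,"twist":0},{"tx":0,"ty":0.06,"tz":0,"twist":0},{"tx":0,"ty":0.06,"tz":0,"twist":0},{"tx":0,"ty":0.06,"tz":0,"twist":0}]}}

```text
time_s: 21.55
position: [514.6, 45.6, 136.3]
tcp_rot: [-2.563, 1.814, -0.003]
force: [0.6, -0.1, 0.0]
grip_width: 75.0
```

```bash
python3 - <<'E'
from h import *
rel([570,65.5,94])
c=env.get_calibration("wrist");im=env.camera("wrist")[...,::-1].copy();cv2.imwrite("pics/w12.png",im)
cv2.imwrite("pics/c12.png",crop(im,220,60,200,150,4))
for z in (94,38): q=proj(c,circ(570,65.5,z,40 if z>50 else 52));print(z,q.min(0),q.max(0))
E
```

```text
21.55 [514.61  45.64 136.3 ] [-2.56  1.81 -0.  ] [ 0. -0. -1.] [ 0.59 -0.13  0.01] grip 75.0 d_tool [ -0.35 -58.76  42.41]
94 [294.91 112.16] [346.36 164.39]
38 [293.63 104.33] [348.19 160.04]
```

```bash
python3 - <<'E'
from h import *
im=cv2.imread("pics/w12.png");c=env.get_calibration("wrist")
g=im.min(2);G=cv2.GaussianBlur(cv2.cvtColor(im,cv2.COLOR_BGR2GRAY),(3,3),0)
print(g[138,285:358]); print(g[104:175,321])
# side: rim before/after
s=env.camera("side")[...,::-1].copy();cv2.imwrite("pics/s12.png",s);S=env.get_calibration("side");m=s.min(2)
for z in(94,):q=proj(S,circ(570,65.5,z,40));print(q.min(0),q.max(0),q.mean(0))
for v in range(214,250,3):print(v,m[v,240:280])
E
```

```text
[241 240 239 240 239 239 238 239 239 241 232 209 243 255 255 255 255 166
 106 163 255 255 255 255 197 161 181 196 210 225 241 242 242 243 242 242
 239 241 241 240 239 239 241 244 232 164 135 124 116 131 184 198 188 233
 255 233 181 210 255 255 255 255 237 193 235 242 242 240 240 241 240 240
 240]
[115 124 122 125 127 125 169 241 255 255 254 252 248 255 255 196 149 160
 144 141 148 165 167 180 193 222 239 243 242 241 240 243 243 241 239 241
 241 242 242 241 231 186 161 140 146 228 255 255 212 137 131 137 139 199
 255 255 255 254 250 241 241 242 241 241 238 237 237 238 240 239 240]
[247.97 219.24] [266.79 234.27] [257.27 226.66]
214 [105 108 108 106 103 103 105 106 105 105 104 104 103 104 103 103 104 104
 104 103 103 103 104 103 102 103 102 103 104 102 100 101 100  95  98  99
 102 101 103 104]
217 [107 104 105 103 104 105 106 104 104 104 103 104 105 105 108 107 105 103
 105 105 105 104 103 105 103 104 105 105 103 102 104 102 109 103  94  97
  99  99 100 100]
220 [104 103 104 105 106 105 104 104 103 104 104 101  99  95 110 154 180 201
 214 163 134 120  91  96 102 104 103 103 104 102 102
[... 850 characters left out ...]
97 195 195
 198 190 142  89]
238 [125 175 197 193 190 191 190 189 189 182 155 148 157 159 159 161 161 161
 157 154 151 145 141 135 130 122 114 108 102  97 104 159 203 197 195 194
 193 196 194 190]
241 [152 202 197 196 198 200 200 196 191 149 101 148 175 157 158 158 158 157
 154 150 143 140 137 131 150 168 131 100  94 103 101 102 157 203 197 194
 194 196 194 192]
244 [182 202 173  91 101 105 104 104 102  99 107 106 110 152 184 162 169 175
 181 175 161 153 146 141 127  96 102  98 103 110 106  86 146 207 198 195
 196 196 192 192]
247 [203 193 193 193 196 196 194 196 190 144  88 107 105 110 126 132 133 133
 133 129 127 125 124 120 115 111 108 108 110  99  66  64 149 206 196 194
 196 194 192 194]
```

The rim fits the prediction for a collar seated upright in both views: side u 248–266, v 219–234 (predicted 248–267, 219–234); wrist u 297–347, v 111–162 (predicted 295–346, 112–164). Handing in.

```bash
python3 -c "
from workcell import env
print(env.sign_off())"
```

```text
the job is handed in; nothing more can be done
None
```

The collar is on the fixture's pin, pressed past the balls to the seat and released, and the job is handed in at about 22 s. `sign_off` gives no verdict.

**First grasp missed:** The fingertips really sit about 25 mm above the reported TCP. On the first try the pads only caught the rim, and the collar was nudged about 3 mm on the bench. I re-centred, went deeper and lifted it cleanly.

**Pressing:**

| Stage | Collar underside above bench | Force |
|---|---|---|
| First ball contact | about 68.5 mm | rising to 8 N |
| Riding over the balls | about 62 to 56 mm | 2 N falling to about 0 |
| Click | about 54 mm | 4 to 6 N downward pull |
| On the seat | about 52 mm | hard stop; I pushed to 15 N upward plus 9 N sideways |

The highest push I read was about 17 N, under the 40 N limit.

**Last checks:**
- After release, the side and wrist images both show the rim within about 2 px of where a seated, upright collar should be.
- The force on the tool was about 0 with the gripper clear.
- The last check was by pixel values only, as the 12-picture viewing limit had been reached.
- I did not measure the washer, hub and hammer again. No move was planned to touch them.

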